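# Lay out the kit for a spark plug change

### The job

Lay out the kit for the spark plug change, one thing at a time in this order, each in the middle of its place: stand the stainless socket upright on the mat in the square between the red tin and the blue-lidded jar; lay the green gauge flat in the square directly in front of the red tin (towards the robot); lay the chrome mirror glass up in the square directly in front of the socket, beside the gauge; and set the white dish of washers upright on the round pad in the middle of the steel case's top. Let go of each before taking the next, leave what is placed where it is, and do not knock the blue tumbler or the yellow roll of tape out of place.

Things in the scene. Friction and masses are not known exactly. Their poses are not given: they have to be found in the camera images.
- socket: Stainless spark plug socket, an upright cylinder 24 mm in diameter and 60 mm tall with a dark band and a square recess in its top, about 110 g. Starts standing on the table. Origin: centre of its underside; z up along its axis.
- gauge: Green plastic spark plug gauge, a flat block 60 x 22 x 14 mm (along x, y, z), about 25 g, with fine wires standing 5 mm out of its -x end (look only). Starts flat on the table. Origin: centre of its underside; x along its length, z up. It may point any way when laid in its place.
- mirror: Round chrome mirror, a disc 46 mm in diameter and 14 mm thick, light blue glass on top, about 60 g. Starts flat on the table, glass up. Origin: centre of its underside; z out of the glass.
- dish: White ceramic dish, round with nearly upright sides, 60 mm outer diameter, 30 mm tall, wall 4 mm, about 90 g; the washers in it are stuck to it. It can be gripped across the outside. Origin: centre of its underside; z up.
- mat: Black rubber mat, fixed, 190 x 275 x 3 mm (x, y, z). Origin: centre of its underside; x points away from the robot (turned up to 0.2 rad), y left; orange stripe along its front (-x) edge. White outlines: six 74 mm squares centred at x = -42.5 (front row) and +42.5 mm (back row), y = -85, 0, +85 mm. Red tin and jar stand in the outer back squares, either way round; four squares are empty.
- red_tin: Red tin, fixed on the mat, 50 mm in diameter, 45 mm tall. Origin: centre of its underside, on the mat's top, in the middle of its square; axes parallel to the mat's (-x is in front of it, and the square in front is centred 85 mm that way).
- blue_jar: White jar with a blue lid, fixed on the mat, 48 mm in diameter, 60 mm tall. Origin: centre of its underside, on the mat's top, in the middle of its square; axes parallel to the mat's.
- case_top (a point): Middle of the top of the steel parts case, 64 mm above the table, in the middle of a flush dark round pad 84 mm across. The case is fixed, 140 x 200 x 64 mm (x, y, z), beside the mat on either side, with its tray's edge and a pull standing up to 19 mm out of its front (-x) side; x points away from the robot, z up.
- tumbler: Bystander: blue ceramic tumbler, 70 mm in diameter at the rim, 80 mm tall, loose on the table. Origin: centre of its underside. Leave it alone.
- tape: Bystander: roll of yellow tape lying flat, 76 mm in diameter, 24 mm tall, loose on the table. Origin: centre of its underside. Leave it alone.
Things that resemble listed ones, but are neither listed nor needed, are in the scene too. Of the things like the red_tin, leave any that is orange; of the rest the smaller one is meant.

How it is judged:
By the outcome, as a careful person would: the job done as asked, in the order asked, and still so for the second after the job is handed in, with the robot touching nothing.
It also fails if it takes over 102 s, if anything falls off the work surface, if the arm or the gripper's body presses on something with over 40 N, if the wrist force passes 120 N, or if a joint passes its speed limit or range.

### The arm

A 6-joint arm with a two-finger parallel gripper is mounted at the origin on the work surface. World frame = base frame: x ahead of the robot, y to its left, z up, the work surface at z = 0. Lengths are in mm, angles in degrees, forces in N, time in s.
With the tool pointing down it reaches from about 300 to 850 mm from the base axis. Payload 4.2 kg.
Tool frame: the origin (TCP) lies on the mounting face of the last link; the fingertips stand 191 mm ahead of it and the grasp point (between the pads) lies 172 mm ahead of it; z points along the fingers, y is the direction in which the jaws open and shut (so a half turn about z gives the same grasp; the last joint's range is limited). The gripper opens to 91 mm and grips with 3 to 60 N. Pads are 32 mm wide; open, the fingers measure 118 mm over their backs; the gripper's body (76 mm by 178 mm) begins 60 mm behind the grasp point.
Start: joints at [68.64, 18.312, 89.639, -0, 72.044, -1.146], TCP at [198.674, 539.584, 404.776] pointing down, gripper open.
Joint ranges: [-177.97, 177.97], [-48.28, 115.42], [12.27, 149.76], [-77.06, 257.06], [2.81, 150.46], [-146.56, 146.56]. Speed limits (degrees/s): [147.25, 147.25, 180, 180, 180, 180].

### API

Orientations are given as [roll, pitch, yaw] about the fixed x, y, z axes, in that order (R = Rz(yaw) Ry(pitch) Rx(roll)).
In Python, from workcell import env gives the robot as it stands.
- The arm moves only by the shell command python3 -m handwheel 'ROWS' [FORCE]. ROWS is JSON, a list of rows, each an object with "gripper": the opening in per cent of the stroke, from 0 (shut) to 100 (fully open); "travel": the shift along the tool's x, y, z in m, a list of three; "twist": the turn about the tool's z in rad. In form: [{"gripper": gripper, "travel": [x, y, z], "twist": twist}, ...]. A call has 1 to 5 rows; each row shifts and turns the commanded pose from where the row before left it, along the tool's axes as they then stand; what a row does not reach is not made up. A row lasts 1/12 s, in which the tool goes at most 41.7 mm and 7.16 degrees, less where a joint would pass 70% of its speed; a pose out of reach is approached as far as the arm can. A call with a gripper value outside its range is refused whole. The fingers move at their own pace and stop on an object; FORCE is the grip in N (left out, the last holds). Time passes only in rows, so rows that do not move let the fingers close. It gives the time, the measured TCP pose, the force and the opening at its end, in the units of the state.
- env.state(): the state, without advancing time (a new reading comes with each control period).
- env.grab_frame(name): name is "side" or "top"; returns a dict with "frame" (420x560x3 uint8, red, green, blue), "intrinsics" (3x3 intrinsics, pixels), "k1" (the pictures are not rectified: a ray, as slopes to the right and down, at radius r is drawn at 1 + k1 r^2 times it, then the intrinsics apply), "extrinsics" (4x4, takes a point from camera to world coordinates). Camera axes: x right, y down, z forward; pixel columns grow to the right and rows downward; lengths in mm; the calibration is good to about 2 mm. A picture is of the moment at which its call begins. There is no depth.
- env.job_done(): hands the job in, once; it reports no verdict.
Trained networks look in the newest picture that a camera, given by its name, has taken for a name from the list of things; names that differ only in an ending like _2 or _b are one class to them, and where a whole thing is asked for, a point or a joint stands for the part that bears it (a point fixed in the world has none). Each returns a list of dicts, best first, with "confidence" (0 to 1); they miss things now and then, are a little off and sometimes report something else, mostly with a low value. They report only what shows in the picture. A call takes as long as a camera call. They do not tell look-alikes from the thing itself.
- env.trace(camera, thing): "pixels" (420x560 bool, what is visible of it) and "uv" ([column, row] in pixels, amid what is visible of it).
- env.pinpoint(camera, thing): "uv" ([column, row] in pixels: a listed point, or the origin of a listed thing).
The state is a dict: "time_s": time; "qpos": joint angles; "qvel": joint speeds; "effort": joint torques, N m; "ee_pos": TCP position; "ee_rot": TCP orientation; "force": force on the tool from outside, world axes, zero at the start; "torque": the same for the moment, N m; "gripper_width": finger opening in mm.
Only numpy, scipy, OpenCV 4.12 (cv2) and the standard library are available. Lean on these libraries where they do the work, as an engineer would, in place of code of your own. Each camera call takes 0.05 s, during which the arm holds its last target. There are 200 camera calls.

## Working session

There is one attempt and no reset: what is moved stays moved. The work goes in short steps, Python scripts to look and compute and a shell command to move; the robot and the scene stay as the last step left them, time stands still between calls to the robot, and variables do not carry over. Pictures are saved under pics/ and viewed, about 12 in all and at most 16, crops included, and the job is handed in when it is done.

```bash
mkdir -p pics
cat > h.py <<'E'
import numpy as np, cv2
from workcell import env
def grab(c): return env.grab_frame(c)
def ray(f,uv):
    K=np.array(f["intrinsics"]);k1=f["k1"]
    d=(np.array([uv[0]-K[0,2],uv[1]-K[1,2]])/[K[0,0],K[1,1]])
    s=d.copy()
    for _ in range(30): s=d/(1+k1*(s@s))
    T=np.array(f["extrinsics"]); return T[:3,3],T[:3,:3]@np.array([s[0],s[1],1])
def at(f,uv,z):
    o,d=ray(f,uv); return (o+d*(z-o[2])/d[2]).round(1)
def proj(f,p):
    T=np.array(f["extrinsics"]);K=np.array(f["intrinsics"]);c=T[:3,:3].T@(np.array(p,float)-T[:3,3]);s=c[:2]/c[2]
    s=s*(1+f["k1"]*(s@s)); return s*[K[0,0],K[1,1]]+K[:2,2]
E
python3 - <<'E'
from h import *
for c in ("top","side"):
    f=grab(c); cv2.imwrite(f"pics/{c}0.png",cv2.resize(f["frame"][:,:,::-1],(800,600)))
    print(c,np.array(f["extrinsics"]).round(2).tolist(),f["intrinsics"],f["k1"])
    for n,z in dict(socket=0,gauge=0,mirror=0,dish=0,mat=0,red_tin=3,blue_jar=3,case_top=64,tumbler=0,tape=0).items():
        for r in env.pinpoint(c,n): print(n,np.round(r["uv"],1),round(r["confidence"],2),at(f,r["uv"],z))
print(env.state())
E
```

```text
top [[-0.02, -0.98, 0.18, 369.9], [-1.0, 0.02, 0.01, 0.76], [-0.01, -0.18, -0.98, 1151.9], [0.0, 0.0, 0.0, 1.0]] [[469.29066865   0.         285.11042651]
 [  0.         469.29066865 211.35942163]
 [  0.           0.           1.        ]] -0.07743116372322764
socket [200.6 279.9] 0.61 [411.1 219.8   0. ]
gauge [397.3 278.9] 0.49 [ 402.8 -260.5    0. ]
mirror [260.9 268.7] 0.76 [435.5  71.8   0. ]
dish [320.2 268.7] 0.84 [432.3 -73.1   0. ]
mat [223.  198.8] 0.62 [612.2 165.    0. ]
red_tin [119.7 232.1] 0.87 [532.8 424.6   3. ]
red_tin [251.  176.6] 0.83 [667.1  93.8   3. ]
red_tin [182.8 137.4] 0.65 [776.  269.5   3. ]
blue_jar [181.1 184.3] 0.87 [651.6 271.2   3. ]
case_top [367.6 190.4] 0.78 [ 611.  -187.9   64. ]
tumbler [441.  283.3] 0.62 [ 389.2 -367.4    0. ]
tape [139.2 281.9] 0.62 [408.6 372.1   0. ]
side [[0.95, -0.2, 0.25, 302.35], [-0.32, -0.62, 0.72, -853.03], [0.01, -0.76, -0.65, 841.08], [0.0, 0.0, 0.0, 1.0]] [[459.14458774   0.         282.20999887]
 [  0.         459.14458774 214.50396611]
 [  0.           0.           1.        ]] -0.11257298072201186
socket [199.7
[... 630 characters left out ...]
    0. ]
tape [187.3 169.5] 0.81 [407. 378.   0.]
{'time_s': 1.1, 'qpos': array([ 6.86409504e+01,  1.83103467e+01,  8.96410533e+01, -1.30273267e-03,
        7.20423191e+01, -1.14639588e+00]), 'qvel': array([-0.08311565,  0.01120857, -0.06549729, -0.08518812,  0.0689768 ,
       -0.08503797]), 'effort': array([-9.84671933e-04, -4.12378979e+01, -2.32229805e+01,  7.31888437e-02,
        3.77738848e-02, -1.30045640e-05]), 'ee_pos': array([198.66723124, 539.57397205, 404.77757176]), 'ee_rot': array([1.79993745e+02, 1.36472776e-03, 1.59787748e+02]), 'force': array([ 0.56264859, -0.2209212 , -0.61159219]), 'torque': array([-0.02633056,  0.04263468, -0.02238171]), 'gripper_width': 91.69536104370933}
```

View pics/top0.png

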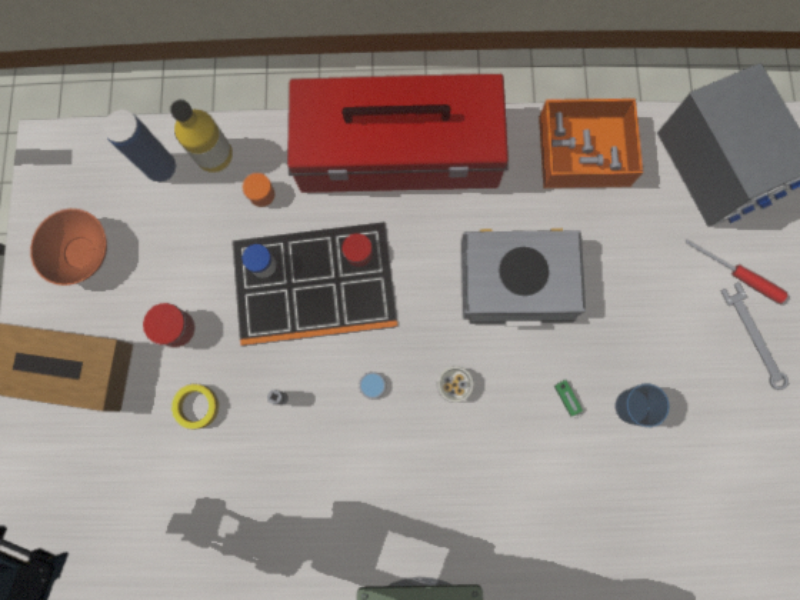

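View pics/side0.png

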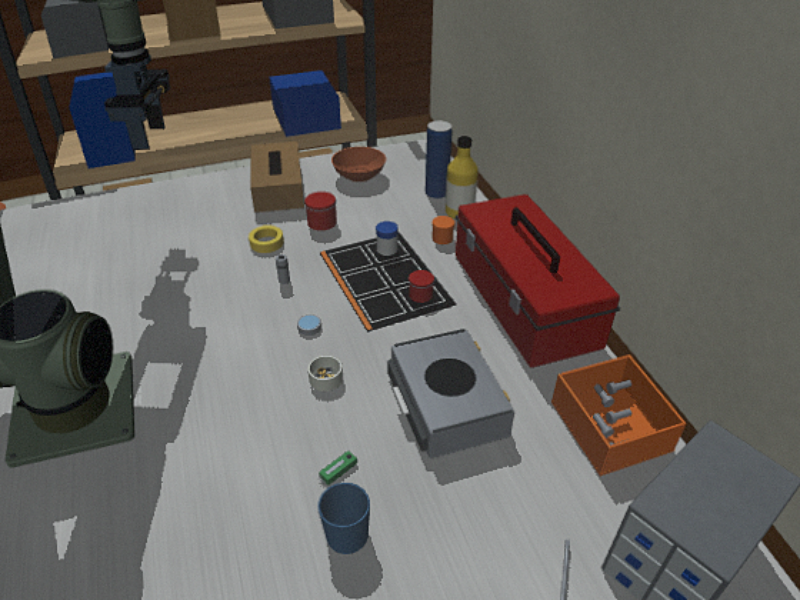

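The top view has three things like the red tin: red at (357,249) on the mat, red at (167,325) off the mat and larger, and orange at (258,190). The one on the mat is the smaller red one and stands in an outer back square, so it fits; the jar is at (258,262). I'll confirm that in a crop and fit models to the traces.

```bash
cat >> h.py <<'E'
from scipy.optimize import minimize
def cyl(r,h,z0=0,r2=None):
    t=np.linspace(0,2*np.pi,48,endpoint=False); c=np.c_[np.cos(t),np.sin(t)]
    return np.vstack([np.c_[c*r,0*t+z0],np.c_[c*(r2 or r),0*t+z0+h]])
def box(a,b,h,z0=0): return np.array([[x,y,z] for x in(-a/2,a/2) for y in(-b/2,b/2) for z in(z0,z0+h)])
M=dict(socket=cyl(12,60),gauge=box(60,22,14),mirror=cyl(23,14),dish=cyl(30,30),mat=box(190,275,3),red_tin=cyl(25,45,3),blue_jar=cyl(24,60,3),tumbler=cyl(30,80,0,35),tape=cyl(38,24))
S=6
def sil(f,P,x):
    c,s=np.cos(x[2]),np.sin(x[2]); Q=P@np.array([[c,-s,0],[s,c,0],[0,0,1]]).T+[x[0],x[1],0]
    uv=np.array([proj(f,q) for q in Q]); return uv
def fit(f,mask,P,x0,yaw=False):
    v,u=np.nonzero(mask); c0=np.array([u.min()-8,v.min()-8]); w=(u.max()-c0[0]+9,v.max()-c0[1]+9)
    m=cv2.resize(mask[c0[1]:c0[1]+w[1],c0[0]:c0[0]+w[0]].astype(np.float32),None,fx=S,fy=S,interpolation=cv2.INTER_LINEAR)
    def cost(x):
        x=np.r_[x[:2],x[2]/50 if yaw else 0]
        h=cv2.convexHull(((sil(f,P,x)-c0+.5)*S).astype(np.float32)); g=np.zeros_like(m); cv2.fillConvexPoly(g,np.round(h*16).astype(int),1,shift=4)
        return 1-np.minimum(m,g).sum()/np.maximum(m,g).sum()
    x0=np.array([x0[0],x0[1],(x0[2] if len(x0)>2 else 0)*50]); n=3 if yaw else 2
    r=minimize(cost,x0[:n],method="Nelder-Mead",options=dict(initial_simplex=np.vstack([x0[:n]]+[x0[:n]+8*e for e in np.eye(n)]),maxiter=150))
    o=r.x.copy()
    if yaw:o[2]/=50
    return o.round(3),1-r.fun
E
python3 - <<'E'
from h import *
X=dict(socket=[(416,230)],gauge=[(403,-262,.4),(403,-262,-.4)],mirror=[(435,67)],dish=[(432,-64)],mat=[(618,174,.1)],red_tin=[(660,91)],blue_jar=[(653,276)],tumbler=[(389,-366)],tape=[(408,375)])
for c in("top","side"):
    f=grab(c)
    for n,xs in X.items():
        tr=[t for t in env.trace(c,n)]
        if not tr: print(c,n,"none");continue
        t=min(tr,key=lambda t:np.linalg.norm(np.array(t["uv"])-proj(f,[*xs[0][:2],15])))
        b=max((fit(f,t["pixels"],M[n],x,len(x)>2) for x in xs),key=lambda r:r[1])
        print(c,n,round(t["confidence"],2),t["pixels"].sum(),b)
    # pad
    g=f["frame"]; p=proj(f,[612,-183,64]).astype(int); a=g[p[1]-28:p[1]+29,p[0]-35:p[0]+36].max(2)
    k,lab,st,ce=cv2.connectedComponentsWithStats((a<70).astype(np.uint8)); i=lab[28,35]
    uv=ce[i]+p-[35,28]; print(c,"pad",uv,st[i],at(f,uv,64))
    if c=="top": cv2.imwrite("pics/crop1.png",cv2.resize(g[110:260,90:290,::-1],(800,600),interpolation=cv2.INTER_CUBIC))
E
```

```text
top socket 0.72 95 (array([414.747, 229.593]), np.float64(0.7021961212158203))
top gauge 0.8 238 (array([ 403.853, -259.976,    0.447]), np.float64(0.8708699941635132))
top mirror 0.71 288 (array([432.871,  71.877]), np.float64(0.924034833908081))
top dish 0.56 499 (array([430.703, -68.24 ]), np.float64(0.9418748021125793))
top mat 0.84 7452 (array([6.14838e+02, 1.74362e+02, 1.02000e-01]), np.float64(0.8893202543258667))
top red_tin 0.73 376 (array([666.217,  93.766]), np.float64(0.899077296257019))
top blue_jar 0.76 401 (array([649.179, 265.319]), np.float64(0.8884792923927307))
top tumbler 0.8 931 (array([ 386.891, -370.524]), np.float64(0.9571830630302429))
top tape 0.74 436 (array([403.323, 376.042]), np.float64(0.5028257966041565))
top pad [366.4343318 189.3202765] [ 20  11  34  33 868] [ 613.7 -185.3   64. ]
side socket 0.58 183 (array([416.47 , 231.177]), np.float64(0.876787543296814))
side gauge 0.75 301 (array([ 405.7  , -258.759,    0.489]), np.float64(0.8667640089988708))
side mirror 0.47 176 (array([435.379,  75.643]), np.float64(0.7988426685333252))
side dish 0.97 516 (array([432.365, -66.36 ]), np.float64(0.9252083897590637))
side mat 0.65 3164 (array([6.16672e+02, 1.76249e+02, 1.05000e-01]), np.float64(0.8282734155654907))
side red_tin 0.89 385 (array([667.999,  97.084]), np.float64(0.928388237953186))
side blue_jar 0.76 301 (array([651.714, 267.187]), np.float64(0.8219137787818909))
side tumbler 0.81 1409 (array([ 388.756, -369.964]), np.float64(0.9292425513267517))
side tape 0.61 394 (array([403.875, 378.477]), np.float64(0.9113456010818481))
side pad [314.78296703 263.66620879] [ 19  16  36  26 728] [ 615.1 -185.4   64. ]
```

View pics/crop1.png

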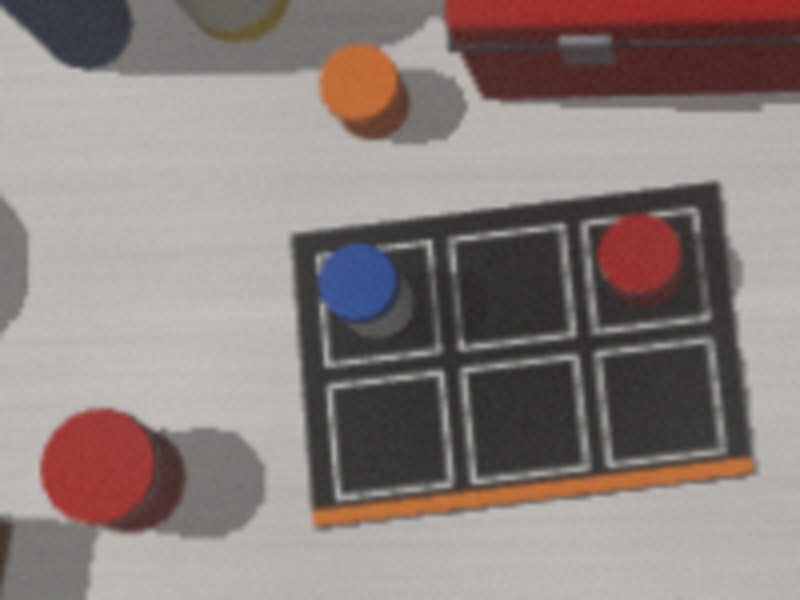

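The crop shows the smaller red tin at (640,255) in the mat's right back square and the jar at (358,285) on the left. The larger red tin at (100,465) and the orange one at (360,85) are off the mat. Both cameras agree within about 2 mm:

| Thing | Position (mm) | Yaw |
|---|---|---|
| mat | (616,175.6) | 0.103 rad |
| socket | (415.6,230.4) | – |
| gauge | (404.8,-259.4) | 27° |
| mirror | (434,73.5) | – |
| dish | (431.5,-67.3) | – |
| pad | (614.4,-185.4) | – |

Next I turn the tool to yaw 95.9, so its x lies along mat y and its y along mat x, and go above the socket.

```bash
python3 -m handwheel '[{"gripper":100,"travel":[0,0,0.01],"twist":0.124},{"gripper":100,"travel":[0,0,0.01],"twist":0.124},{"gripper":100,"travel":[0,0,0.01],"twist":0.124},{"gripper":100,"travel":[0,0,0.01],"twist":0.124},{"gripper":100,"travel":[0,0,0.01],"twist":0.124}]' 20
python3 -m handwheel '[{"gripper":100,"travel":[0,0,0.01],"twist":0.124},{"gripper":100,"travel":[0,0,0.01],"twist":0.124},{"gripper":100,"travel":[0,0,0.01],"twist":0.124},{"gripper":100,"travel":[0,0,0.01],"twist":0.124}]'
python3 -m handwheel '[{"gripper":70,"travel":[-0.033,0.018,0],"twist":0},{"gripper":70,"travel":[-0.033,0.018,0],"twist":0},{"gripper":70,"travel":[-0.033,0.018,0],"twist":0},{"gripper":70,"travel":[-0.033,0.018,0],"twist":0},{"gripper":70,"travel":[-0.033,0.018,0],"twist":0}]'
cat >> h.py <<'E'
def to(x,y,z,psi=None):
    s=env.state(); p=s["ee_pos"]; a=np.radians(s["ee_rot"][2]); d=np.array([x,y,z])-p
    xt=np.array([np.cos(a),np.sin(a)]);yt=np.array([np.sin(a),-np.cos(a)])
    print("t",round(s["time_s"],2),"pos",p.round(1),"rot",s["ee_rot"].round(2),"F",s["force"].round(1),"w",round(s["gripper_width"],1),"| travel mm",(d[:2]@xt).round(1),(d[:2]@yt).round(1),-d[2].round(1), "twist",None if psi is None else round(a-np.radians(psi),3))
E
python3 -c "
from h import *
to(415.6,230.4,280,95.9)"
```

```text
time_s: 2.52
ee_pos: [198.7, 539.6, 354.4]
ee_rot: [180.0, -0.0, 123.9]
force: [0.7, -0.0, 0.4]
gripper_width: 91.1
time_s: 2.85
ee_pos: [198.7, 539.6, 314.4]
ee_rot: [180.0, -0.0, 95.5]
force: [0.5, -0.2, 0.1]
gripper_width: 90.7
time_s: 3.27
ee_pos: [305.6, 383.2, 314.9]
ee_rot: [180.0, -0.0, 95.9]
force: [1.4, 0.3, 0.7]
gripper_width: 64.3
t 3.27 pos [305.6 383.2 314.9] rot [ 1.7998e+02 -1.0000e-02  9.5890e+01] F [1.4 0.3 0.7] w 64.3 | travel mm -163.3 93.7 34.9 twist -0.0
```

```bash
python3 -m handwheel '[{"gripper":60,"travel":[-0.033,0.019,0.007],"twist":0},{"gripper":60,"travel":[-0.033,0.019,0.007],"twist":0},{"gripper":60,"travel":[-0.033,0.019,0.007],"twist":0},{"gripper":60,"travel":[-0.033,0.019,0.007],"twist":0},{"gripper":60,"travel":[-0.030,0.017,0.007],"twist":0}]' 20
python3 -m handwheel '[{"gripper":60,"travel":[0,0,0],"twist":0},{"gripper":60,"travel":[0,0,0],"twist":0}]'
python3 - <<'E'
from h import *
to(415.6,230.4,208,95.9)
ims=[]
for c in("top","side"):
    f=grab(c); p=proj(f,[415,230,60]).astype(int); g=f["frame"][p[1]-45:p[1]+45,p[0]-60:p[0]+60,::-1]
    ims.append(cv2.resize(g,(400,300),interpolation=cv2.INTER_CUBIC))
cv2.imwrite("pics/hov1.png",np.hstack(ims))
E
```

```text
time_s: 3.68
ee_pos: [415.0, 231.1, 279.8]
ee_rot: [179.9, -0.0, 95.8]
force: [0.1, 0.7, 0.9]
gripper_width: 54.8
time_s: 3.85
ee_pos: [414.8, 231.7, 279.5]
ee_rot: [-180.0, -0.0, 95.6]
force: [-0.9, 0.7, -0.5]
gripper_width: 54.7
t 3.85 pos [414.8 231.7 279.5] rot [-179.96   -0.     95.62] F [-0.9  0.7 -0.5] w 54.7 | travel mm -1.4 0.7 71.5 twist -0.005
```

View pics/hov1.png

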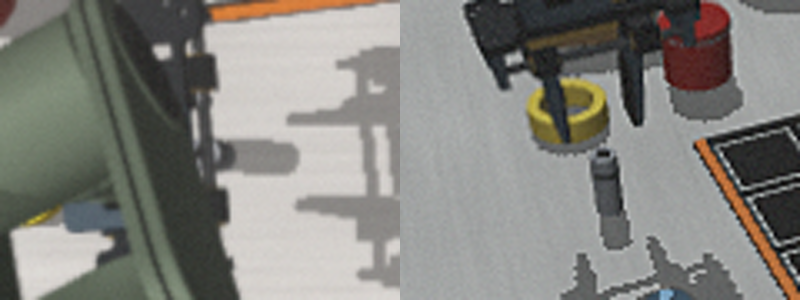

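The side half shows the open fingers over the socket at (605,185), one on each side of it; in the top half the arm mostly hides it at (215,150). It is lined up, so I descend and grip.

```bash
python3 -m handwheel '[{"gripper":60,"travel":[-0.0005,0.0005,0.02],"twist":0},{"gripper":60,"travel":[-0.0005,0,0.02],"twist":0},{"gripper":60,"travel":[0,0,0.02],"twist":0},{"gripper":60,"travel":[0,0,0.01],"twist":0},{"gripper":60,"travel":[0,0,0],"twist":0}]' 20
python3 -m handwheel '[{"gripper":0,"travel":[0,0,0],"twist":0},{"gripper":0,"travel":[0,0,0],"twist":0},{"gripper":0,"travel":[0,0,0],"twist":0},{"gripper":0,"travel":[0,0,0],"twist":0},{"gripper":0,"travel":[0,0,0],"twist":0}]' 25
python3 -c "
from h import *
to(658.3,180,300,95.9)"
```

```text
time_s: 4.37
ee_pos: [413.2, 233.0, 208.1]
ee_rot: [-179.8, 0.1, 96.0]
force: [-0.5, -0.6, -0.1]
gripper_width: 55.0
time_s: 4.78
ee_pos: [414.7, 232.2, 210.4]
ee_rot: [179.9, -0.0, 95.9]
force: [-0.7, -0.2, 0.5]
gripper_width: 24.3
t 4.78 pos [414.7 232.2 210.4] rot [ 1.7993e+02 -4.0000e-02  9.5850e+01] F [-0.7 -0.2  0.5] w 24.3 | travel mm -76.7 237.0 -89.6 twist -0.001
```

Gripped at 24.3 mm. Lift it and carry it to the middle back square.

```bash
python3 -m handwheel '[{"gripper":0,"travel":[0,0,-0.03],"twist":0},{"gripper":0,"travel":[0,0,-0.03],"twist":0},{"gripper":0,"travel":[0,0,-0.03],"twist":0},{"gripper":0,"travel":[-0.005,0.017,0],"twist":0},{"gripper":0,"travel":[-0.01,0.03,0],"twist":0}]'
python3 -m handwheel '[{"gripper":0,"travel":[-0.012,0.038,0],"twist":0},{"gripper":0,"travel":[-0.012,0.038,0],"twist":0},{"gripper":0,"travel":[-0.012,0.038,0],"twist":0},{"gripper":0,"travel":[-0.012,0.038,0],"twist":0},{"gripper":0,"travel":[-0.012,0.038,0],"twist":0}]'
python3 -m handwheel '[{"gripper":0,"travel":[0,0,0.02],"twist":0},{"gripper":0,"travel":[0,0,0.02],"twist":0},{"gripper":0,"travel":[0,0,0],"twist":0},{"gripper":0,"travel":[0,0,0],"twist":0}]'
python3 - <<'E'
from h import *
for _ in range(3): to(658.3,181.5,213,95.9); f=grab("side")
p=proj(f,[658,180,60]).astype(int); g=f["frame"][p[1]-45:p[1]+45,p[0]-60:p[0]+60,::-1]
cv2.imwrite("pics/hov2.png",cv2.resize(g,(800,600),interpolation=cv2.INTER_CUBIC))
f=grab("top"); p=proj(f,[658,180,60]).astype(int); g=f["frame"][p[1]-45:p[1]+45,p[0]-60:p[0]+60,::-1]
cv2.imwrite("pics/hov2t.png",cv2.resize(g,(800,600),interpolation=cv2.INTER_CUBIC))
for c in("top","side"):
    f=grab(c)
    for t in env.trace(c,"socket"): print(c,t["confidence"],t["uv"],fit(f,t["pixels"],cyl(12,60,48),(658,180)))
E
```

```text
time_s: 5.2
ee_pos: [461.6, 222.1, 302.2]
ee_rot: [179.9, -0.1, 96.0]
force: [-0.5, 0.8, -1.1]
gripper_width: 23.5
time_s: 5.62
ee_pos: [659.6, 180.7, 299.8]
ee_rot: [-180.0, -0.0, 95.8]
force: [0.3, -0.5, -1.0]
gripper_width: 23.5
time_s: 5.95
ee_pos: [657.6, 181.2, 258.5]
ee_rot: [-179.8, 0.0, 95.8]
force: [0.1, -0.5, -1.5]
gripper_width: 23.5
t 5.95 pos [657.6 181.2 258.5] rot [-1.798e+02  2.000e-02  9.583e+01] F [ 0.1 -0.5 -1.5] w 23.5 | travel mm 0.2 0.7 45.5 twist -0.001
t 6.0 pos [657.9 181.5 260. ] rot [-1.7998e+02 -1.0000e-02  9.5840e+01] F [-0.8  0.2 -1.1] w 23.5 | travel mm -0.0 0.4 47.0 twist -0.001
t 6.05 pos [658.1 181.7 261. ] rot [ 1.799e+02 -2.000e-02  9.586e+01] F [ 0.3 -0.1 -0.2] w 23.6 | travel mm -0.2 0.2 48.0 twist -0.001
side 0.69 [284.1, 165.7] (array([665.666, 184.03 ]), np.float64(0.5569724440574646))
```

View pics/hov2.png

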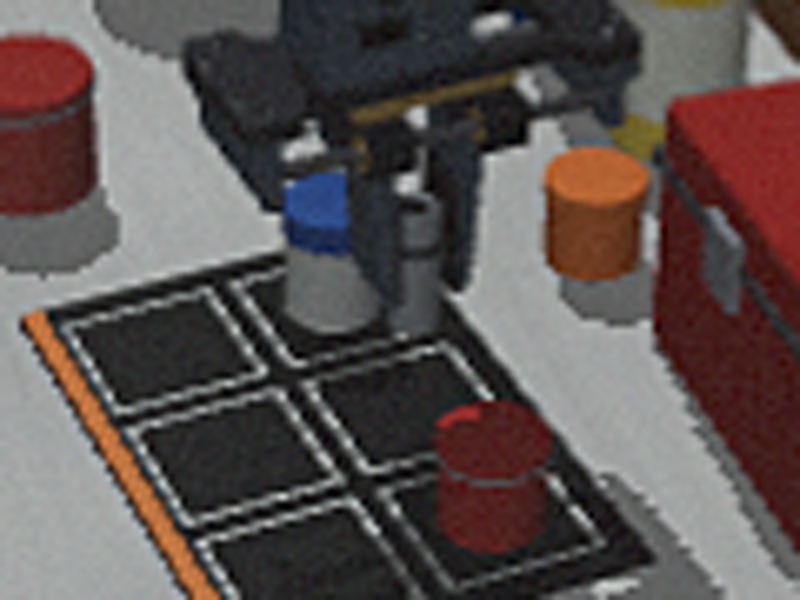

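The socket hangs upright between the fingers (bottom near (412,330)), over the middle back square and between tin and jar. Lower it 47 mm and let go gently.

```bash
python3 -m handwheel '[{"gripper":0,"travel":[0,0,0.018],"twist":0},{"gripper":0,"travel":[0,0,0.016],"twist":0},{"gripper":0,"travel":[0,0,0.008],"twist":0},{"gripper":0,"travel":[0,0,0.003],"twist":0},{"gripper":0,"travel":[0,0,0.0012],"twist":0}]'
python3 -m handwheel '[{"gripper":0,"travel":[0,0,0.0003],"twist":0},{"gripper":0,"travel":[0,0,0],"twist":0},{"gripper":0,"travel":[0,0,0],"twist":0},{"gripper":35,"travel":[0,0,0],"twist":0},{"gripper":45,"travel":[0,0,0],"twist":0}]'
python3 -m handwheel '[{"gripper":50,"travel":[0,0,0],"twist":0},{"gripper":50,"travel":[0,0,0],"twist":0},{"gripper":50,"travel":[0,0,-0.02],"twist":0},{"gripper":50,"travel":[0,0,-0.03],"twist":0},{"gripper":50,"travel":[0,0,-0.035],"twist":0}]'
python3 - <<'E'
from h import *
to(404.8,-259.4,300,27)
f=grab("side")
for t in env.trace("side","socket"): print(t["confidence"],t["uv"],fit(f,t["pixels"],cyl(12,60,3),(658,180)))
E
```

```text
time_s: 6.77
ee_pos: [658.0, 181.6, 213.6]
ee_rot: [-180.0, -0.0, 95.9]
force: [-0.4, -0.1, -0.3]
gripper_width: 23.5
time_s: 7.18
ee_pos: [658.2, 181.5, 213.8]
ee_rot: [179.9, -0.0, 95.8]
force: [-0.3, -0.4, -0.3]
gripper_width: 33.8
time_s: 7.6
ee_pos: [657.5, 181.4, 297.2]
ee_rot: [-179.7, 0.0, 95.8]
force: [1.4, 0.9, 0.1]
gripper_width: 45.3
t 7.6 pos [657.5 181.4 297.2] rot [-1.7973e+02  4.0000e-02  9.5840e+01] F [1.4 0.9 0.1] w 45.3 | travel mm -412.7 -296.3 -2.8 twist 1.202
0.57 [282.5, 177.4] (array([661.943, 182.876]), np.float64(0.8757867813110352))
```

The socket is standing and released. Now over to the gauge: translate, then twist.

```bash
python3 -m handwheel '[{"gripper":50,"travel":[-0.021,-0.019,0],"twist":0},{"gripper":50,"travel":[-0.03,-0.021,0],"twist":0},{"gripper":50,"travel":[-0.03,-0.021,0],"twist":0},{"gripper":50,"travel":[-0.03,-0.021,0],"twist":0},{"gripper":50,"travel":[-0.03,-0.021,0],"twist":0}]'
python3 -m handwheel '[{"gripper":50,"travel":[-0.03,-0.021,0],"twist":0},{"gripper":50,"travel":[-0.03,-0.021,0],"twist":0},{"gripper":50,"travel":[-0.03,-0.021,0],"twist":0},{"gripper":50,"travel":[-0.03,-0.021,0],"twist":0},{"gripper":50,"travel":[-0.03,-0.021,0],"twist":0}]'
python3 -m handwheel '[{"gripper":50,"travel":[-0.03,-0.021,0],"twist":0},{"gripper":50,"travel":[-0.03,-0.021,0],"twist":0},{"gripper":50,"travel":[-0.03,-0.021,0],"twist":0},{"gripper":50,"travel":[-0.03,-0.021,0],"twist":0},{"gripper":50,"travel":[0,0,0],"twist":0.12}]'
python3 -m handwheel '[{"gripper":50,"travel":[0,0,0],"twist":0.12},{"gripper":50,"travel":[0,0,0],"twist":0.12},{"gripper":50,"travel":[0,0,0],"twist":0.12},{"gripper":50,"travel":[0,0,0],"twist":0.12},{"gripper":50,"travel":[0,0,0],"twist":0.12}]'
python3 -m handwheel '[{"gripper":50,"travel":[0,0,0],"twist":0.12},{"gripper":50,"travel":[0,0,0],"twist":0.12},{"gripper":50,"travel":[0,0,0],"twist":0.12},{"gripper":50,"travel":[0,0,0],"twist":0.12},{"gripper":50,"travel":[0,0,0],"twist":0}]'
python3 - <<'E'
from h import *
to(409.2,-257.1,197,27)
f=grab("top"); g=f["frame"]
a=g[150:250,140:300,::-1]; p=proj(f,[405,-260,30]).astype(int); b=g[p[1]-50:p[1]+50,p[0]-80:p[0]+80,::-1]
k=lambda i:cv2.resize(i,(640,400),interpolation=cv2.INTER_CUBIC)
s=grab("side")
for t in env.trace("side","gauge"): print("gauge",t["uv"],fit(s,t["pixels"],M["gauge"],(405,-259,.47),True))
for t in env.trace("side","socket"): print("socket",t["uv"],fit(s,t["pixels"],cyl(12,60,3),(660,181)))
p=proj(s,[405,-260,40]).astype(int); c=s["frame"][p[1]-50:p[1]+50,p[0]-80:p[0]+80,::-1]
cv2.imwrite("pics/g1.png",np.vstack([cv2.resize(a,(480,300)),np.hstack([cv2.resize(b,(400,250)),cv2.resize(c,(400,250))])[:, :480]])) if 0 else cv2.imwrite("pics/g1.png",np.vstack([np.hstack([cv2.resize(b,(400,250)),cv2.resize(c,(400,250))]),np.hstack([cv2.resize(a,(480,300)),np.zeros((300,320,3),np.uint8)])]))
for t in env.trace("top","socket"): print("socket top",t["uv"],t["confidence"],fit(f,t["pixels"],cyl(12,60,3),(660,181)))
E
```

```text
time_s: 8.12
ee_pos: [568.7, 29.7, 297.9]
ee_rot: [-180.0, 0.0, 95.9]
force: [0.9, -0.4, 0.1]
gripper_width: 45.6
time_s: 8.53
ee_pos: [479.5, -130.4, 298.1]
ee_rot: [180.0, 0.0, 95.9]
force: [0.1, -0.4, 0.5]
gripper_width: 45.4
time_s: 8.95
ee_pos: [406.8, -261.2, 298.2]
ee_rot: [-180.0, 0.1, 88.7]
force: [1.3, -0.0, -0.3]
gripper_width: 45.5
time_s: 9.37
ee_pos: [409.2, -257.1, 298.0]
ee_rot: [-180.0, -0.0, 54.2]
force: [-0.5, -0.3, -0.3]
gripper_width: 45.6
time_s: 9.78
ee_pos: [409.3, -257.0, 298.1]
ee_rot: [-180.0, -0.0, 27.0]
force: [0.7, -0.6, 0.6]
gripper_width: 45.5
t 9.78 pos [ 409.3 -257.   298.1] rot [-179.99   -0.     26.98] F [ 0.7 -0.6  0.6] w 45.5 | travel mm -0.1 0.0 101.1 twist -0.0
gauge [235.7, 327.7] (array([ 405.038, -258.272,    0.476]), np.float64(0.8973495364189148))
gauge [311.6, 275.7] (array([ 405.  , -259.  ,    0.47]), np.float64(0.0))
socket [280.3, 182.1] (array([661.279, 181.007]), np.float64(0.8542572259902954))
socket top [214.4, 177.7] 0.6 (array([659.365, 178.185]), np.float64(0.8579033017158508))
```

View pics/g1.png

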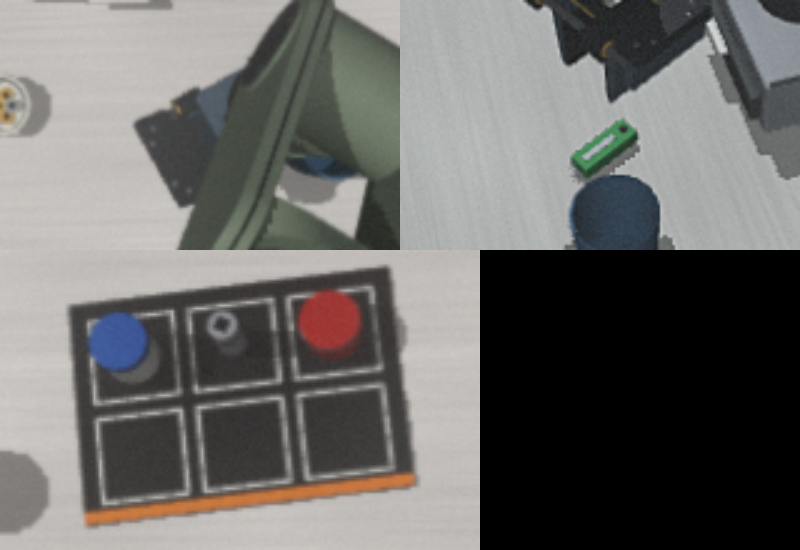

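The socket stands in the middle of its square (base near (232,348) in the crop; fits put it within about 2 mm). The gauge at (605,147) lies under the open fingers, with the tumbler at (615,220) clear. Descend on the gauge with the tips at 5 mm.

```bash
python3 -m handwheel '[{"gripper":50,"travel":[0,0,0.03],"twist":0},{"gripper":50,"travel":[0,0,0.03],"twist":0},{"gripper":50,"travel":[0,0,0.025],"twist":0},{"gripper":50,"travel":[0,0,0.012],"twist":0},{"gripper":50,"travel":[0,0,0.005],"twist":0}]'
python3 -m handwheel '[{"gripper":0,"travel":[0,0,0],"twist":0},{"gripper":0,"travel":[0,0,0],"twist":0},{"gripper":0,"travel":[0,0,0],"twist":0},{"gripper":0,"travel":[0,0,0],"twist":0},{"gripper":0,"travel":[0,0,0],"twist":0}]' 15
python3 -m handwheel '[{"gripper":0,"travel":[0,0,0],"twist":0},{"gripper":0,"travel":[0,0,-0.03],"twist":0},{"gripper":0,"travel":[0,0,-0.04],"twist":0},{"gripper":0,"travel":[0,0,-0.04],"twist":0},{"gripper":0,"travel":[0,0,0],"twist":0.123}]'
python3 -m handwheel '[{"gripper":0,"travel":[0,0,0],"twist":0.123},{"gripper":0,"travel":[0,0,0],"twist":0.122},{"gripper":0,"travel":[0,0,0],"twist":0},{"gripper":0,"travel":[0,0,0],"twist":0}]'
python3 - <<'E'
from h import *
# gauge centre sits ~5 mm behind tool along tool x
a=np.radians(5.9); to(582.5+4.8*np.cos(a),86.7+4.8*np.sin(a),250,5.9)
E
```

```text
time_s: 10.45
ee_pos: [408.8, -256.6, 194.2]
ee_rot: [-179.8, 0.1, 27.2]
force: [-1.0, 0.3, -0.1]
gripper_width: 45.5
time_s: 10.87
ee_pos: [409.8, -257.3, 197.3]
ee_rot: [179.9, -0.1, 27.1]
force: [0.1, 0.8, 3.7]
gripper_width: 21.8
time_s: 11.28
ee_pos: [411.1, -258.2, 313.4]
ee_rot: [179.3, -0.5, 19.9]
force: [1.5, -1.0, 0.9]
gripper_width: 21.9
time_s: 11.62
ee_pos: [409.2, -257.0, 306.3]
ee_rot: [-180.0, -0.0, 6.2]
force: [0.8, -0.8, -0.3]
gripper_width: 22.0
t 11.62 pos [ 409.2 -257.   306.3] rot [-180.     -0.      6.19] F [ 0.8 -0.8 -0.3] w 22.0 | travel mm 214.1 -323.0 56.3 twist 0.005
```

```bash
python3 -m handwheel '[{"gripper":0,"travel":[0.019,-0.023,0],"twist":0},{"gripper":0,"travel":[0.0195,-0.03,0],"twist":0},{"gripper":0,"travel":[0.0195,-0.03,0],"twist":0},{"gripper":0,"travel":[0.0195,-0.03,0],"twist":0},{"gripper":0,"travel":[0.0195,-0.03,0],"twist":0}]'
python3 -m handwheel '[{"gripper":0,"travel":[0.0195,-0.03,0],"twist":0},{"gripper":0,"travel":[0.0195,-0.03,0],"twist":0},{"gripper":0,"travel":[0.0195,-0.03,0],"twist":0},{"gripper":0,"travel":[0.0195,-0.03,0],"twist":0},{"gripper":0,"travel":[0.0195,-0.03,0],"twist":0}]'
python3 -m handwheel '[{"gripper":0,"travel":[0.0195,-0.03,0],"twist":0},{"gripper":0,"travel":[0,0,0.03],"twist":0.005},{"gripper":0,"travel":[0,0,0.03],"twist":0},{"gripper":0,"travel":[0,0,0],"twist":0},{"gripper":0,"travel":[0,0,0],"twist":0}]'
python3 - <<'E'
from h import *
a=np.radians(5.9); to(582.5+4.8*np.cos(a),86.7+4.8*np.sin(a),200,5.9)
s=grab("side"); z=env.state()["ee_pos"][2]-196
for t in env.trace("side","gauge"): print("gauge",t["uv"],t["confidence"],z,fit(s,t["pixels"],box(60,22,14,z),(582,87,.1),True))
p=proj(s,[582,87,40]).astype(int); c=s["frame"][p[1]-50:p[1]+50,p[0]-66:p[0]+67,::-1]
cv2.imwrite("pics/g2.png",cv2.resize(c,(800,600)))
E
```

```text
time_s: 12.03
ee_pos: [491.3, -103.3, 306.1]
ee_rot: [-180.0, 0.0, 6.2]
force: [0.5, -0.1, -0.4]
gripper_width: 21.9
time_s: 12.45
ee_pos: [572.6, 56.4, 306.0]
ee_rot: [180.0, 0.0, 6.2]
force: [-0.1, -1.0, 0.2]
gripper_width: 21.8
time_s: 12.87
ee_pos: [587.9, 86.6, 244.8]
ee_rot: [180.0, 0.3, 5.8]
force: [0.3, 0.2, -0.2]
gripper_width: 21.9
t 12.87 pos [587.9  86.6 244.8] rot [180.     0.27   5.83] F [ 0.3  0.2 -0.2] w 21.9 | travel mm -0.5 -0.7 44.8 twist -0.001
```

View pics/g2.png

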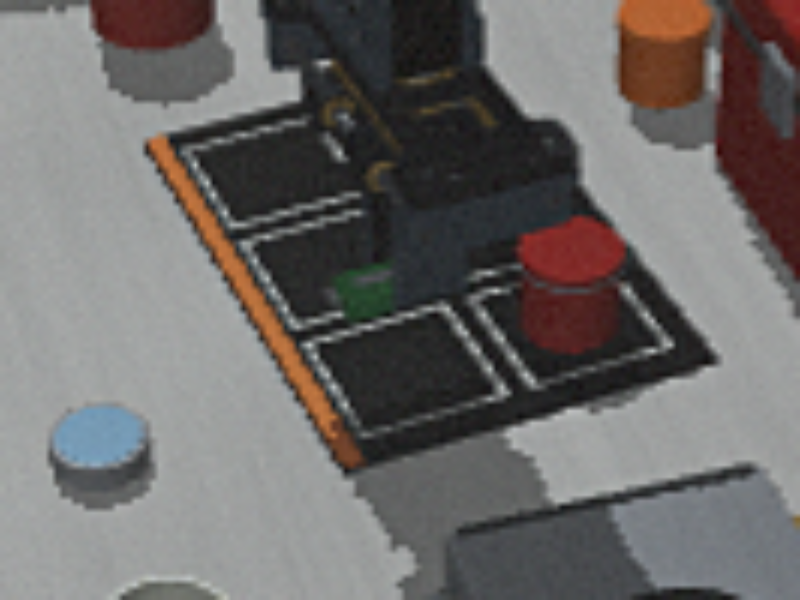

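The gauge hangs level in the grip at (370,290), aligned with the mat. Lower 47 mm, release and rise.

```bash
python3 -m handwheel '[{"gripper":0,"travel":[0,0,0.018],"twist":0},{"gripper":0,"travel":[0,0,0.016],"twist":0},{"gripper":0,"travel":[0,0,0.008],"twist":0},{"gripper":0,"travel":[0,0,0.003],"twist":0},{"gripper":0,"travel":[0,0,0.0015],"twist":0}]'
python3 -m handwheel '[{"gripper":0,"travel":[0,0,0.0003],"twist":0},{"gripper":0,"travel":[0,0,0],"twist":0},{"gripper":0,"travel":[0,0,0],"twist":0},{"gripper":35,"travel":[0,0,0],"twist":0},{"gripper":45,"travel":[0,0,0],"twist":0}]'
python3 -m handwheel '[{"gripper":50,"travel":[0,0,0],"twist":0},{"gripper":50,"travel":[0,0,-0.02],"twist":0},{"gripper":50,"travel":[0,0,-0.03],"twist":0},{"gripper":50,"travel":[0,0,-0.03],"twist":0},{"gripper":75,"travel":[0,0,0],"twist":0}]'
python3 - <<'E'
from h import *
to(434.1,73.3,300,5.9)
E
```

```text
time_s: 13.38
ee_pos: [588.8, 86.3, 200.6]
ee_rot: [-180.0, -0.1, 5.7]
force: [-0.6, 0.5, -0.4]
gripper_width: 22.0
time_s: 13.8
ee_pos: [588.6, 86.6, 199.9]
ee_rot: [-180.0, -0.1, 5.7]
force: [0.2, 0.4, 0.6]
gripper_width: 32.6
time_s: 14.22
ee_pos: [590.2, 86.8, 285.5]
ee_rot: [-180.0, -0.7, 5.7]
force: [-0.0, -0.1, 0.1]
gripper_width: 49.6
t 14.22 pos [590.2  86.8 285.5] rot [-179.97   -0.67    5.72] F [-0.  -0.1  0.1] w 49.6 | travel mm -156.7 -2.1 -14.5 twist -0.003
```

```bash
python3 -m handwheel '[{"gripper":75,"travel":[-0.031,-0.0005,0],"twist":0},{"gripper":75,"travel":[-0.031,-0.0005,0],"twist":0},{"gripper":75,"travel":[-0.031,-0.0005,0],"twist":0},{"gripper":75,"travel":[-0.031,-0.0005,0],"twist":0},{"gripper":75,"travel":[-0.031,-0.0005,0],"twist":0}]' 15
python3 -m handwheel '[{"gripper":75,"travel":[0,0,0],"twist":0},{"gripper":75,"travel":[0,0,0],"twist":0}]'
python3 - <<'E'
from h import *
to(434.1,73.3,195,5.9)
ims=[]
for c in("top","side"):
    f=grab(c); p=proj(f,[520,90,20]).astype(int); g=f["frame"][max(p[1]-75,0):p[1]+75,p[0]-50:p[0]+50,::-1]
    ims.append(cv2.resize(g,(400,600),interpolation=cv2.INTER_CUBIC))
    for n,P,x in(("gauge",box(60,22,14,3),(582,87,.1)),("mirror",M["mirror"],(434,73))):
        for t in env.trace(c,n)[:2]: print(c,n,t["uv"],round(t["confidence"],2),fit(f,t["pixels"],P,x,len(x)>2))
cv2.imwrite("pics/m1.png",np.hstack(ims))
E
```

```text
time_s: 14.63
ee_pos: [432.3, 73.4, 279.2]
ee_rot: [-180.0, 0.0, 5.7]
force: [0.4, -0.3, 0.4]
gripper_width: 68.4
time_s: 14.8
ee_pos: [432.6, 73.5, 279.6]
ee_rot: [-180.0, 0.0, 5.7]
force: [0.2, 0.2, 0.1]
gripper_width: 68.5
t 14.8 pos [432.6  73.5 279.6] rot [-180.      0.      5.73] F [0.2 0.2 0.1] w 68.5 | travel mm 1.5 0.3 84.6 twist -0.003
top gauge [257.1, 208.5] 0.53 (array([5.83537e+02, 8.51610e+01, 1.24000e-01]), np.float64(0.8084785342216492))
side gauge [267.8, 211.6] 0.62 (array([5.84472e+02, 8.78380e+01, 9.30000e-02]), np.float64(0.8969631195068359))
side mirror [216.4, 226.2] 0.71 (array([435.897,  75.99 ]), np.float64(0.7800761461257935))
side mirror [311.9, 274.9] 0.26 (array([434.,  73.]), np.float64(0.0))
```

View pics/m1.png

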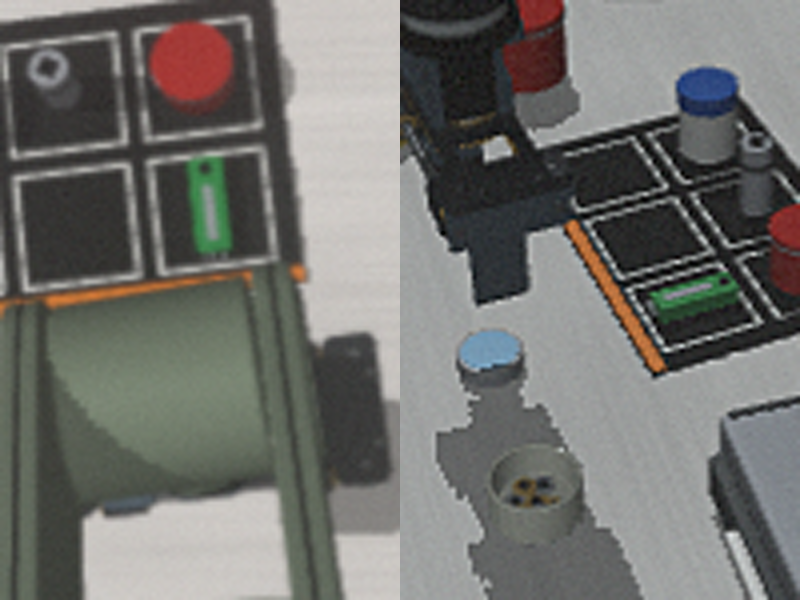

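The gauge lies flat and central in its square (left half, (208,205); fit (584,86.5) against target (582.5,86.7)). The socket is still standing, and the mirror at (490,355) in the side half is under the fingers. Take the mirror.

```bash
python3 -m handwheel '[{"gripper":75,"travel":[0.0015,0,0.03],"twist":0},{"gripper":75,"travel":[0,0,0.03],"twist":0},{"gripper":75,"travel":[0,0,0.015],"twist":0},{"gripper":75,"travel":[0,0,0.007],"twist":0},{"gripper":75,"travel":[0,0,0.0035],"twist":0}]'
python3 -m handwheel '[{"gripper":0,"travel":[0,0,0],"twist":0},{"gripper":0,"travel":[0,0,0],"twist":0},{"gripper":0,"travel":[0,0,0],"twist":0},{"gripper":0,"travel":[0,0,0],"twist":0},{"gripper":0,"travel":[0,0,0],"twist":0}]' 15
python3 -m handwheel '[{"gripper":0,"travel":[0,0,-0.03],"twist":0},{"gripper":0,"travel":[0,0,-0.04],"twist":0},{"gripper":0,"travel":[0,0,-0.04],"twist":0},{"gripper":0,"travel":[0,0,0],"twist":0},{"gripper":0,"travel":[0,0,0],"twist":0}]'
python3 - <<'E'
from h import *
to(573.7,171.2,240,5.7)
E
```

```text
time_s: 15.52
ee_pos: [435.7, 73.7, 192.8]
ee_rot: [180.0, 0.1, 5.7]
force: [-0.4, 0.5, 0.4]
gripper_width: 68.5
time_s: 15.93
ee_pos: [435.9, 73.8, 194.8]
ee_rot: [-180.0, -0.1, 5.7]
force: [0.4, -0.2, 2.8]
gripper_width: 45.3
time_s: 16.35
ee_pos: [435.8, 73.8, 306.3]
ee_rot: [-180.0, -0.4, 5.7]
force: [0.6, -0.3, -1.6]
gripper_width: 45.6
t 16.35 pos [435.8  73.8 306.3] rot [-179.98   -0.36    5.72] F [ 0.6 -0.3 -1.6] w 45.6 | travel mm 146.9 -83.2 66.3 twist 0.0
```

```bash
python3 -m handwheel '[{"gripper":0,"travel":[0.0295,-0.0166,0],"twist":0},{"gripper":0,"travel":[0.0295,-0.0166,0],"twist":0},{"gripper":0,"travel":[0.0295,-0.0166,0],"twist":0},{"gripper":0,"travel":[0.0295,-0.0166,0],"twist":0},{"gripper":0,"travel":[0.0295,-0.0166,0],"twist":0}]'
python3 -m handwheel '[{"gripper":0,"travel":[0,0,0.03],"twist":0},{"gripper":0,"travel":[0,0,0.03],"twist":0},{"gripper":0,"travel":[0,0,0],"twist":0},{"gripper":0,"travel":[0,0,0],"twist":0},{"gripper":0,"travel":[0,0,0],"twist":0}]'
python3 - <<'E'
from h import *
to(574.5,171.2,197,5.7)
s=grab("side"); z=env.state()["ee_pos"][2]-194
for t in env.trace("side","mirror")[:2]: print(t["uv"],t["confidence"],fit(s,t["pixels"],cyl(23,14,z),(574,171)))
p=proj(s,[582,150,40]).astype(int); c=s["frame"][p[1]-50:p[1]+50,p[0]-66:p[0]+67,::-1]
cv2.imwrite("pics/m2.png",cv2.resize(c,(800,600)))
to(574.5,171.2,197,5.7)
E
```

```text
time_s: 16.77
ee_pos: [574.4, 171.8, 301.7]
ee_rot: [180.0, 0.2, 5.7]
force: [1.0, -0.4, -0.5]
gripper_width: 45.3
time_s: 17.18
ee_pos: [574.0, 170.9, 244.1]
ee_rot: [-180.0, 0.0, 5.7]
force: [0.0, 0.1, -0.5]
gripper_width: 45.2
t 17.18 pos [574.  170.9 244.1] rot [-1.80e+02  1.00e-02  5.71e+00] F [ 0.   0.1 -0.5] w 45.2 | travel mm 0.6 -0.2 47.1 twist 0.0
[250.4, 186.7] 0.39 (array([572.572, 169.111]), np.float64(0.3141714334487915))
t 17.28 pos [574.3 170.9 245.6] rot [-1.7997e+02 -1.7000e-01  5.7000e+00] F [ 0.3 -0.6  0.2] w 45.7 | travel mm 0.2 -0.3 48.6 twist 0.0
```

View pics/m2.png

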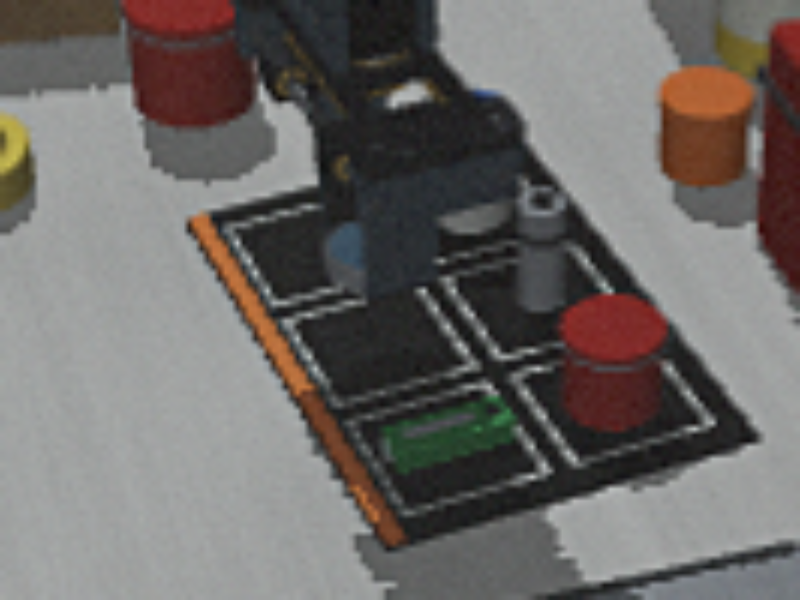

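The mirror hangs level at (350,255) over its square, and the socket and gauge are clear. Lower 47 mm and release.

```bash
python3 -m handwheel '[{"gripper":0,"travel":[0,0,0.018],"twist":0},{"gripper":0,"travel":[0,0,0.016],"twist":0},{"gripper":0,"travel":[0,0,0.008],"twist":0},{"gripper":0,"travel":[0,0,0.003],"twist":0},{"gripper":0,"travel":[0,0,0.0015],"twist":0}]'
python3 -m handwheel '[{"gripper":0,"travel":[0,0,0],"twist":0},{"gripper":0,"travel":[0,0,0],"twist":0},{"gripper":55,"travel":[0,0,0],"twist":0},{"gripper":60,"travel":[0,0,0],"twist":0},{"gripper":65,"travel":[0,0,0],"twist":0}]'
python3 -m handwheel '[{"gripper":65,"travel":[0,0,0],"twist":0},{"gripper":65,"travel":[0,0,-0.02],"twist":0},{"gripper":65,"travel":[0,0,-0.03],"twist":0},{"gripper":65,"travel":[0,0,-0.03],"twist":0},{"gripper":95,"travel":[0,0,-0.01],"twist":0}]'
python3 - <<'E'
from h import *
to(431.5,-67.3,290,5.7)
E
```

```text
time_s: 17.7
ee_pos: [574.1, 171.0, 198.0]
ee_rot: [-180.0, -0.1, 5.7]
force: [0.0, -0.3, -0.8]
gripper_width: 45.2
time_s: 18.12
ee_pos: [574.1, 171.1, 198.0]
ee_rot: [-180.0, -0.1, 5.7]
force: [1.0, 0.1, -0.6]
gripper_width: 57.8
time_s: 18.53
ee_pos: [575.0, 171.3, 291.8]
ee_rot: [-179.9, -0.4, 5.7]
force: [1.3, 0.2, 1.1]
gripper_width: 63.5
t 18.53 pos [575.  171.3 291.8] rot [-179.92   -0.43    5.72] F [1.3 0.2 1.1] w 63.5 | travel mm -166.6 223.1 1.8 twist 0.0
```

```bash
python3 -m handwheel '[{"gripper":95,"travel":[-0.019,0.027,0],"twist":0},{"gripper":95,"travel":[-0.021,0.028,0],"twist":0},{"gripper":95,"travel":[-0.021,0.028,0],"twist":0},{"gripper":95,"travel":[-0.021,0.028,0],"twist":0},{"gripper":95,"travel":[-0.021,0.028,0],"twist":0}]'
python3 -m handwheel '[{"gripper":95,"travel":[-0.021,0.028,0],"twist":0},{"gripper":95,"travel":[-0.021,0.028,0],"twist":0},{"gripper":95,"travel":[-0.021,0.028,0],"twist":0},{"gripper":95,"travel":[0,0,0],"twist":0},{"gripper":95,"travel":[0,0,0],"twist":0}]'
python3 - <<'E'
from h import *
to(431.5,-67.3,200,5.7)
ims=[]
for c in("top","side"):
    f=grab(c); p=proj(f,[530,60,20]).astype(int); g=f["frame"][max(p[1]-75,0):p[1]+75,p[0]-50:p[0]+50,::-1]
    ims.append(cv2.resize(g,(400,600),interpolation=cv2.INTER_CUBIC))
    for n,P,x in(("socket",cyl(12,60,3),(658,180)),("mirror",cyl(23,14,3),(574,171)),("dish",M["dish"],(431.5,-67))):
        for t in env.trace(c,n)[:1]: print(c,n,t["uv"],round(t["confidence"],2),fit(f,t["pixels"],P,x,len(x)>2))
cv2.imwrite("pics/d1.png",np.hstack(ims))
E
```

```text
time_s: 18.95
ee_pos: [484.0, 21.4, 287.0]
ee_rot: [180.0, 0.0, 5.8]
force: [0.8, -0.7, -0.6]
gripper_width: 87.0
time_s: 19.37
ee_pos: [430.1, -68.5, 287.2]
ee_rot: [-180.0, 0.0, 5.5]
force: [0.3, -0.2, 0.3]
gripper_width: 86.6
t 19.37 pos [430.1 -68.5 287.2] rot [-1.7998e+02  2.0000e-02  5.5200e+00] F [ 0.3 -0.2  0.3] w 86.6 | travel mm 1.5 -1.1 87.2 twist -0.003
top socket [218.8, 179.0] 0.59 (array([660.808, 178.597]), np.float64(0.8623875379562378))
top mirror [220.1, 213.4] 0.56 (array([571.969, 170.175]), np.float64(0.7333345413208008))
side socket [283.9, 177.2] 0.62 (array([661.679, 182.098]), np.float64(0.8858049511909485))
side mirror [255.6, 193.7] 0.67 (array([573.75, 172.24]), np.float64(0.9141615033149719))
side dish [228.2, 260.5] 0.86 (array([434.246, -63.911]), np.float64(0.8313413262367249))
```

View pics/d1.png

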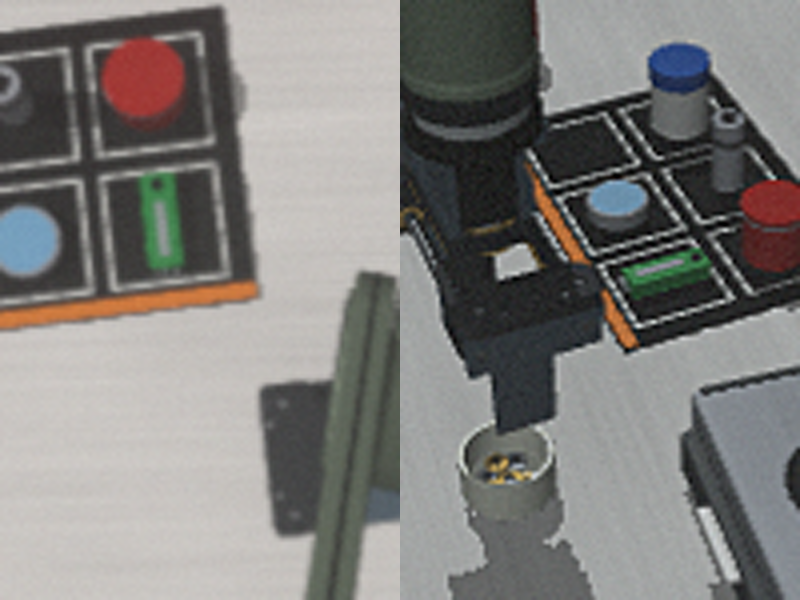

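The mirror lies glass up in the middle of its square (side half (617,203)), with gauge and socket unmoved. The dish at (507,470) is under the open fingers. Descend and grip it.

```bash
python3 -m handwheel '[{"gripper":95,"travel":[0.0015,-0.001,0.03],"twist":0},{"gripper":95,"travel":[0,0,0.03],"twist":0},{"gripper":95,"travel":[0,0,0.016],"twist":0},{"gripper":95,"travel":[0,0,0.008],"twist":0},{"gripper":95,"travel":[0,0,0.004],"twist":0}]'
python3 -m handwheel '[{"gripper":0,"travel":[0,0,0.001],"twist":0},{"gripper":0,"travel":[0,0,0],"twist":0},{"gripper":0,"travel":[0,0,0],"twist":0},{"gripper":0,"travel":[0,0,0],"twist":0},{"gripper":0,"travel":[0,0,0],"twist":0}]' 20
python3 -m handwheel '[{"gripper":0,"travel":[0,0,0],"twist":0},{"gripper":0,"travel":[0,0,-0.03],"twist":0},{"gripper":0,"travel":[0,0,-0.04],"twist":0},{"gripper":0,"travel":[0,0,-0.04],"twist":0},{"gripper":0,"travel":[0,0,-0.03],"twist":0}]'
python3 -m handwheel '[{"gripper":0,"travel":[0,0,0],"twist":0},{"gripper":0,"travel":[0,0,0],"twist":0}]'
python3 - <<'E'
from h import *
to(614.4,-185.4,300,5.7)
E
```

```text
time_s: 20.18
ee_pos: [432.3, -65.9, 198.4]
ee_rot: [-180.0, 0.1, 5.8]
force: [-0.8, 0.7, 0.3]
gripper_width: 86.5
time_s: 20.6
ee_pos: [432.8, -66.3, 199.3]
ee_rot: [180.0, -0.1, 5.7]
force: [-0.1, 0.9, 3.7]
gripper_width: 59.7
time_s: 21.02
ee_pos: [432.3, -66.3, 341.3]
ee_rot: [180.0, -0.2, 5.7]
force: [1.5, -0.1, -1.2]
gripper_width: 59.7
time_s: 21.18
ee_pos: [432.4, -66.3, 339.9]
ee_rot: [179.9, -0.2, 5.7]
force: [-0.2, 0.8, -1.2]
gripper_width: 60.0
t 21.18 pos [432.4 -66.3 339.9] rot [179.94  -0.23   5.71] F [-0.2  0.8 -1.2] w 60.0 | travel mm 169.2 136.6 39.9 twist 0.0
```

```bash
python3 -m handwheel '[{"gripper":0,"travel":[0.0282,0.0228,0],"twist":0},{"gripper":0,"travel":[0.0282,0.0228,0],"twist":0},{"gripper":0,"travel":[0.0282,0.0228,0],"twist":0},{"gripper":0,"travel":[0.0282,0.0228,0],"twist":0},{"gripper":0,"travel":[0.0282,0.0228,0],"twist":0}]'
python3 -m handwheel '[{"gripper":0,"travel":[0.0282,0.0228,0],"twist":0},{"gripper":0,"travel":[0,0,0.03],"twist":0},{"gripper":0,"travel":[0,0,0.02],"twist":0},{"gripper":0,"travel":[0,0,0],"twist":0},{"gripper":0,"travel":[0,0,0],"twist":0}]'
python3 - <<'E'
from h import *
to(614.4,-185.4,262.5,5.7)
s=grab("side"); z=env.state()["ee_pos"][2]-198.5
for t in env.trace("side","dish")[:1]: print(t["uv"],t["confidence"],fit(s,t["pixels"],cyl(30,30,z),(614,-185)))
p=proj(s,[614,-185,80]).astype(int); c=s["frame"][p[1]-50:p[1]+50,p[0]-66:p[0]+67,::-1]
cv2.imwrite("pics/d2.png",cv2.resize(c,(800,600)))
to(614.4,-185.4,262.5,5.7)
E
```

```text
time_s: 21.6
ee_pos: [584.7, -166.5, 335.7]
ee_rot: [-179.9, 0.3, 5.7]
force: [0.4, 0.0, -1.3]
gripper_width: 59.7
time_s: 22.02
ee_pos: [613.6, -185.4, 285.3]
ee_rot: [-179.8, 0.4, 5.7]
force: [0.1, -0.6, -1.4]
gripper_width: 60.2
t 22.02 pos [ 613.6 -185.4  285.3] rot [-179.84    0.36    5.71] F [ 0.1 -0.6 -1.4] w 60.2 | travel mm 0.8 0.1 22.8 twist 0.0
[308.0, 252.9] 0.67 (array([ 611.637, -187.241]), np.float64(0.5171124339103699))
t 22.12 pos [ 614.4 -185.4  288.7] rot [-1.80e+02 -1.00e-02  5.73e+00] F [ 0.  -0.4 -1.4] w 60.0 | travel mm 0.0 -0.0 26.2 twist 0.0
```

View pics/d2.png

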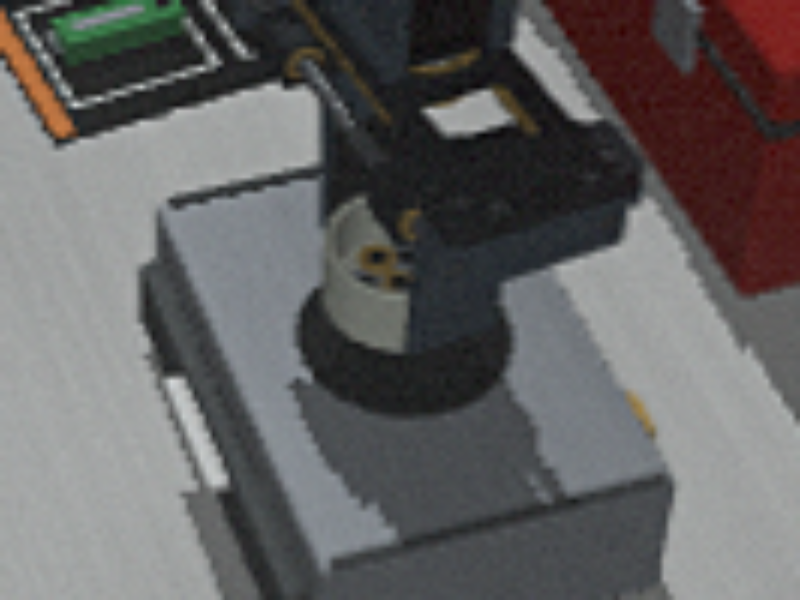

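The dish is upright in the grip at (375,275), 26 mm above the pad and centred. Lower, release, rise and back off.

```bash
python3 -m handwheel '[{"gripper":0,"travel":[0,0,0.012],"twist":0},{"gripper":0,"travel":[0,0,0.008],"twist":0},{"gripper":0,"travel":[0,0,0.004],"twist":0},{"gripper":0,"travel":[0,0,0.0015],"twist":0},{"gripper":0,"travel":[0,0,0.0003],"twist":0}]'
python3 -m handwheel '[{"gripper":0,"travel":[0,0,0],"twist":0},{"gripper":0,"travel":[0,0,0],"twist":0},{"gripper":75,"travel":[0,0,0],"twist":0},{"gripper":80,"travel":[0,0,0],"twist":0},{"gripper":85,"travel":[0,0,0],"twist":0}]'
python3 -m handwheel '[{"gripper":85,"travel":[0,0,0],"twist":0},{"gripper":85,"travel":[0,0,-0.02],"twist":0},{"gripper":85,"travel":[0,0,-0.03],"twist":0},{"gripper":85,"travel":[0,0,-0.03],"twist":0},{"gripper":85,"travel":[0,0,-0.03],"twist":0}]'
python3 -m handwheel '[{"gripper":85,"travel":[-0.035,0,0],"twist":0},{"gripper":85,"travel":[-0.035,0,0],"twist":0},{"gripper":85,"travel":[-0.035,0,0],"twist":0},{"gripper":85,"travel":[-0.035,0,0],"twist":0},{"gripper":85,"travel":[-0.035,0,0],"twist":0}]'
python3 -m handwheel '[{"gripper":85,"travel":[0,0,0],"twist":0},{"gripper":85,"travel":[0,0,0],"twist":0},{"gripper":85,"travel":[0,0,0],"twist":0}]'
python3 - <<'E'
from h import *
ims=[]
for c in("top","side"):
    f=grab(c); ims.append(f["frame"][90:330,140:480,::-1])
    for n,P,x in(("socket",cyl(12,60,3),(658,180)),("gauge",box(60,22,14,3),(582,87,.1)),("mirror",cyl(23,14,3),(574,171)),("dish",cyl(30,30,64),(614,-185)),("tumbler",M["tumbler"],(388,-370)),("tape",M["tape"],(403,377))):
        for t in env.trace(c,n)[:1]: print(c,n,np.round(t["uv"]),round(t["confidence"],2),fit(f,t["pixels"],P,x,len(x)>2))
cv2.imwrite("pics/end.png",cv2.resize(np.vstack(ims),(425,600)) if 0 else np.hstack([cv2.resize(i,(400,282)) for i in ims]))
E
```

```text
time_s: 22.53
ee_pos: [614.3, -185.4, 263.3]
ee_rot: [180.0, -0.0, 5.7]
force: [-0.0, 1.5, 0.3]
gripper_width: 60.2
time_s: 22.95
ee_pos: [614.5, -185.6, 262.8]
ee_rot: [180.0, -0.0, 5.7]
force: [-0.0, -0.2, 0.6]
gripper_width: 76.2
time_s: 23.37
ee_pos: [614.3, -185.6, 373.6]
ee_rot: [-180.0, 0.0, 5.7]
force: [1.1, -0.3, -0.1]
gripper_width: 77.6
time_s: 23.78
ee_pos: [438.6, -202.9, 372.6]
ee_rot: [180.0, -0.0, 5.7]
force: [-0.0, -0.1, 0.6]
gripper_width: 77.8
time_s: 24.03
ee_pos: [440.7, -203.2, 373.2]
ee_rot: [180.0, -0.1, 5.7]
force: [0.0, 0.4, -0.3]
gripper_width: 77.8
top socket [218. 180.] 0.45 (array([658.269, 176.473]), np.float64(0.7251920700073242))
top gauge [254. 210.] 0.65 (array([5.82864e+02, 8.60620e+01, 1.03000e-01]), np.float64(0.8842830061912537))
top mirror [220. 212.] 0.57 (array([572.424, 170.968]), np.float64(0.9336218237876892))
top dish [368. 188.] 0.83 (array([ 612.806, -183.54 ]), np.float64(0.9261465668678284))
top tumbler [438. 282.] 0.9 (array([ 386.473, -369.88 ]), np.float64(0.49937736988067627))
top tape [130. 279.] 0.62 (array([403.7  , 375.736]), np.float64(0.5925344228744507))
side gauge [268. 212.] 0.48 (array([5.89683e+02, 8.86270e+01, 1.28000e-01]), np.float64(0.671607494354248))
side mirror [258. 196.] 0.64 (array([580.152, 173.89 ]), np.float64(0.4802316427230835))
side dish [316. 259.] 0.62 (array([ 615.368, -183.553]), np.float64(0.943808376789093))
side tumbler [238. 359.] 0.65 (array([ 388.627, -370.505]), np.float64(0.9195858836174011))
side tape [187. 167.] 0.87 (array([402.026, 376.122]), np.float64(0.9235919713973999))
```

View pics/end.png

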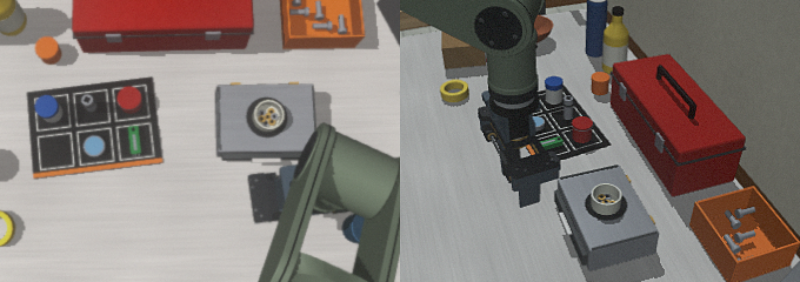

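The picture shows everything in place: socket at (88,100), mirror at (94,146), gauge at (134,140) and dish on the pad at (268,115). The tumbler and tape are where they were, and the arm is clear and still. Hand in.

```bash
python3 -c "
from h import *
print(env.job_done())"
```

```text
the job is handed in; nothing more can be done
None
```

I placed the four things in the order asked, releasing each before taking the next, and handed the job in at about 24.5 s on the robot's clock. The last pictures show all four in place and the arm clear of everything. No verdict was reported.

| Thing | Place | Fitted position (mm) | Target (mm) |
|---|---|---|---|
| socket | back square between red tin and jar, upright | about (660, 180) | (658, 180) |
| gauge | square in front of the red tin, flat | (583, 86), top camera | (582.5, 87) |
| mirror | square in front of the socket, glass up | (572–574, 171–172) | (574, 171) |
| dish | round pad on the case, upright | (614, -183.5) | (614, -185) |

- **Bystanders:** the tumbler and the tape fit within about 2 mm of where they started.
- **Checks that disagreed:** in the last pictures the gripper partly hid the mat from the side camera. Its final gauge and mirror fits came out about 6–7 mm off with poor overlap, and it did not find the socket. The last top-camera fit of the socket was also weak, and put it about 3.5 mm to one side in y. For socket and mirror, and for the gauge from the side, I relied on earlier views, where both cameras put each within about 3 mm.
- **Forces:** the tool force I read after each move stayed below about 4 N.

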